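Feed the slotted panel home on sticky rails and latch it

ROBOT

A 7-joint arm with a two-finger parallel gripper is mounted at the origin on the work surface. World frame = base frame: x ahead of the robot, y to its left, z up, the work surface at z = 0. Lengths are in m, angles in degrees, forces in N, time in s.
With the tool pointing down it reaches from about 0.4 to 0.85 m from the base axis. Payload 10.4 kg.
Tool frame: the origin (TCP) lies on the centre line of the jaws, within the pads' length; the fingertips stand 17 mm ahead of it and the grasp point (between the pads) lies 2 mm behind it; z points along the fingers, y is the line along which they close (so a half turn about z gives the same grasp; the last joint's range is limited). The gripper opens to 85 mm and grips with 20 to 120 N. Pads are 22 mm wide; open, the fingers measure 114 mm over their backs; the gripper's body (76 mm by 85 mm) begins 54 mm behind the grasp point. The pads swing forward as they close: fully open they stand 13 mm farther back than shut.
Start: joints at [75.424, 19.034, -3.707, 83.658, 1.238, 77.344, -5.071], TCP at [0.144, -0.608, 0.248] pointing down, gripper open.
Joint ranges: [-148.97, 148.97], [-28.65, 121.19], [-84.17, 76.75], [9.2, 138.47], [-72.65, 252.65], [3.7, 117.97], [-149.18, 149.18]. Speed limits (degrees/s): [127.2, 127.2, 159.86, 159.86, 180, 180, 180].

INTERFACE

Orientations are given as [roll, pitch, yaw] about the fixed x, y, z axes, in that order (R = Rz(yaw) Ry(pitch) Rx(roll)).
In Python, from rig import manip gives the robot as it stands.
- The arm moves only by the shell command python3 -m creep 'ROWS'. ROWS is a JSON object of lists of equal length, an entry for each row: "claw": the opening, from 0 (shut) to 1 (fully open); "travel": the shift along the tool's x, y, z in cm, a list of three; "turn": the turn, a rotation vector about the tool's x, y, z in rad, a list of three. In form: {"claw": [claw, ...], "travel": [[tx, ty, tz], ...], "turn": [[ax, ay, az], ...]}. A call has 1 to 12 rows; each row shifts and turns the commanded pose from where the row before left it, along the tool's axes as they then stand; what a row does not reach is not made up. A row lasts 1/12 s, in which the tool goes at most 41.7 mm and 7.16 degrees, less where a joint would pass 70% of its speed; a pose out of reach is approached as far as the arm can. A call is refused whole if a number of a shift passes 4.17 or a number of a turn 0.125, either way. A call with a gripper value outside its range is refused whole. The fingers move at their own pace and stop on an object; the grip force is fixed at half the most. Time passes only in rows, so rows that do not move let the fingers close. It gives the time, the measured TCP pose, the force, the opening and the grip force at its end, in the units of the state.
- manip.get_obs(): the state, without advancing time (a new reading comes with each control period).
- manip.read_camera(name): name is "scene" or "top" or "wrist"; returns the picture (384x512x3 uint8, red, green, blue); there is no depth.
- manip.camera_model(name): a dict with "vfov" (degrees; the focal length in pixels is half the picture's height over the tangent of half this angle, whatever the lens; pixels are square), "cx", "cy" (the principal point, pixels), "cam_to_world" (4x4, takes a point from camera to world coordinates). Camera axes: x right, y down, z forward; pixel columns grow to the right and rows downward; lengths in m; the calibration is good to about 2 mm. A picture is of the moment at which its call begins: read the wrist's pose just before it. camera_model takes no time and is no camera call; for the wrist camera it gives the pose at the moment of the call.
- manip.sign_off(): hands the job in; it is judged then, once.
The state is a dict: "clock": time; "joint_positions": joint angles; "qd": joint speeds; "joint_torque": joint torques, N m; "tcp_pos": TCP position; "ee_rot": TCP orientation; "contact_force": force on the tool from outside, world axes, zero at the start; "wrist_torque": the same for the moment, N m; "opening": opening from 0.0 (shut) to 1.0 (fully open); "grasp_force": force on a finger pad.
Only numpy, scipy, OpenCV 4.12 (cv2) and the standard library are available. Lean on these libraries where they do the work, as an engineer would, in place of code of your own. Each camera call takes 0.05 s, during which the arm holds its last target. There are 200 camera calls.

TASK

Slide the slotted steel panel along its two sticky guide rails, away from the robot, until both ends sit square and fully home against the red stops with their green pins pushed in; it racks and jams if one end gets ahead, so work it in with gentle pushes at the two orange rollers in turn and never force it. Then swing the yellow latch on the right-hand rail all the way across behind the right roller to lock the panel in, without knocking the other things on the bench about.

Things in the scene. Friction and masses are not known exactly. Their poses are not given: they have to be found in the camera images.
- frame: Feed fixture fixed to the bench: dark steel bed 270 (x) x 380 (y) x 12 mm. Origin: centre of its underside, on the bench. Its x axis is the direction of travel (away from the robot, within about 15 degrees), y to the left, z up. Two aluminium guide rails run along x at y = +-170 mm, tops 32 mm above the bench, lips reaching in to y = +-148 mm.
- cover (a point): Centre (fixture x = 22.5 mm, y = 0) of the top, 37 mm above the bench, of the fixture's fixed clear cover, 215 mm (x) x 156 mm (y), its blue trim 41 mm above the bench; a dish stands on it. It hides the panel's middle, so the panel can be reached only between cover and rails, 70 mm wide on each side.
- panel: Loose slotted steel plate, 130 (along travel) x 320 x 6 mm, 0.4 to 0.65 kg, lying in the fixture with its top 24 mm above the bench. Origin: underside centre; x along travel when square. Guide shoes 80 mm long at its ends have 2 to 4.6 mm of side play between the rails, differing from start to start. Starts 27 to 58 mm short of home. More than 25 N of push or squeeze bends it.
- roller_left (a point): Centre, half-way up, of the panel's left orange roller: upright cylinder 28 mm in diameter, from 24 to 50 mm above the bench, that turns freely, so pinching it does not keep the panel square. 115 mm left of the panel's centre and 35 mm nearer the robot.
- roller_right (a point): Same for the right orange roller, 230 mm right of the left one. A push at one roller slides that end with 2 to 8 N while the other end stays about where it is; when one roller leads by some 6 to 16 mm (it depends on the side play; feel for it) the shoes wedge in the rails and the force climbs steeply with no motion: pushing the lagging end frees it.
- pin_left (a joint): Travel (m) of the green pin in the left red stop at the far end of the panel's path: 0 standing out of the stop towards the panel, 0.005 pushed in flush by the panel, where the end is home. Takes about 1 N, stays where pushed. The stops are not exactly where the drawing has them: both together up to 7 mm nearer or 4 mm farther, unmeasured, so home must be felt.
- pin_right (a joint): Same for the green pin in the right red stop. By the drawing both rollers' centres are at fixture x = 20 mm when the panel is home; truly anywhere from 13 to 24 mm, the same for both ends. Against the stop the force climbs steeply.
- latch (a joint): Angle (rad) of the yellow swing latch on the right rail. 0: arm out to the right (fixture -y); pi/2: arm along the rail towards the robot (-x); pi, its stop: closed, arm across to the left (+y) behind the right roller. The roller blocks it while the panel is over 15 mm short of home. Starts at 0.7 to 1.3, stays where left; about 1 N at the knob moves it.
- latch_knob (a point): Centre, half-way up, of the latch's upright black knob: cylinder 14 mm in diameter from 44 to 86 mm above the bench, 70 mm from the latch's pin. The arm below it is 16 mm wide, 34 to 44 mm above the bench.
- latch_pivot (a point): Axis of the latch's upright pin, on the right rail at fixture x = -13 mm, y = -170 mm; height of the middle of the arm.
- dish: Small black plastic dish, 60 mm wide, 24 mm high, standing on the fixture's clear cover; leave alone. Origin: its underside.
- oil_bottle: White oil bottle, 60 mm wide, 140 mm high; leave alone. Origin: its underside.
- rivet_bin: Red open bin 140 x 100 x 60 mm; leave alone. Origin: its underside.
- blanks: Stack of slotted steel blanks, 130 x 170 x 20 mm; leave alone. Origin: its underside.
- screwdriver: Screwdriver, 200 mm long; leave alone.
- die: Dark steel punch die, 48 mm wide, 60 mm high; leave alone. Origin: its underside.

How it is judged (in metres and radians):
On the way, in this order (a step that is already met when the one before it is completed fails the run):
1. the panel is home: both green pins pushed in, the panel square (value of joint each of pin_left, pin_right above 0.0038 m and x of each of roller_left, roller_right in the frame of frame above 0.0105 m and angle between the x axis of panel and the x axis of frame, either way round below 0.015 rad), for 0.2 s.
2. the latch is swung across, behind the right roller (value of joint latch above 2.95 rad), for 0.2 s.
At the end, for the whole second after the job is handed in: Both green pins are pushed in (more than 3.8 of their 5 mm), the panel lies flat at the stops (both rollers beyond 10.5 mm along the fixture's x axis), square to the rails within 0.015 rad, and the latch is closed (above 2.95 rad) and at rest (all of step 1 and value of joint latch above 2.95 rad and angle between roller_left's own z axis and vertical below 0.05 rad and velocity of joint latch below 0.05 rad/s); the robot touches nothing.
It fails at once if the panel is pushed or squeezed with more than 25 N (contact force between any of the fingers, the arm and panel above 25 N).
It fails at once if the dish, bottle, bin, blanks, screwdriver or die is shifted by more than 30 mm (distance of any of dish, oil_bottle, rivet_bin, blanks, screwdriver, die from where it was at the start of the episode above 0.03 m).
It also fails if it takes over 72 s, if anything falls off the work surface, if the arm or the gripper's body presses on something with over 40 N, if the wrist force passes 120 N, or if a joint passes its speed limit or range.

## Working session

There is one attempt and no reset: what is moved stays moved. The work goes in short steps, Python scripts to look and compute and a shell command to move; the robot and the scene stay as the last step left them, time stands still between calls to the robot, and variables do not carry over. Pictures are saved under pics/ and viewed, at most 10 in all, crops included, and the job is handed in when it is done.

```bash
mkdir -p pics; ls; python3 - <<'E'
from rig import manip
import cv2,numpy as np
for n in("scene","top"):
    im=manip.read_camera(n);cv2.imwrite(f"pics/{n}0.png",im[:,:,::-1]);m=manip.camera_model(n);print(n,m)
o=manip.get_obs();print(o)
a=cv2.imread("pics/scene0.png");b=cv2.imread("pics/top0.png")
cv2.imwrite("pics/both0.png",cv2.resize(np.vstack([a,b]),(800*512//512,1200))[0:1200])
E
```

```text
pics
scene {'vfov': 42.99269776572685, 'cx': 247.11420666478142, 'cy': 192.76673964157206, 'cam_to_world': array([[-0.58168087,  0.66364962, -0.47033664,  1.15957263],
       [ 0.81336896,  0.46826237, -0.34519748,  0.44820942],
       [-0.00884923, -0.58335199, -0.81217126,  1.13099782],
       [ 0.        ,  0.        ,  0.        ,  1.        ]])}
top {'vfov': 55.35371460549659, 'cx': 254.6056425960751, 'cy': 195.92249245856112, 'cam_to_world': array([[ 0.02576417, -0.99680141,  0.07565155,  0.4756567 ],
       [-0.99962255, -0.02496709,  0.01146318, -0.02299705],
       [-0.00953772, -0.07591834, -0.99706842,  1.21912638],
       [ 0.        ,  0.        ,  0.        ,  1.        ]])}
{'clock': 0.1, 'joint_positions': array([75.42495716, 19.06754066, -3.70747977, 83.69878342,  1.23618351,
       77.34618791, -5.0689955 ]), 'qd': array([ 0.00658784, -0.12546861, -0.01074261, -0.07003422, -0.01720536,
        0.01441638,  0.08348896]), 'joint_torque': array([ 1.18649452e-03, -6.26744413e+01,  4.91655513e-02, -3.92430353e+01,
        1.63803622e-02,  6.97377225e-03, -3.77016852e-05]), 'tcp_pos': array([ 0.14350801, -0.60797891,  0.24762445]), 'ee_rot': array([-1.79927285e+02,  1.82790006e-03,  1.32830054e+01]), 'contact_force': array([ 0.4824223 ,  0.0509504 , -0.11830534]), 'wrist_torque': array([-0.01030833,  0.04381926, -0.03134754]), 'grasp_force': 0.0, 'opening': 1.0004863242795077}
```

View pics/top0.png

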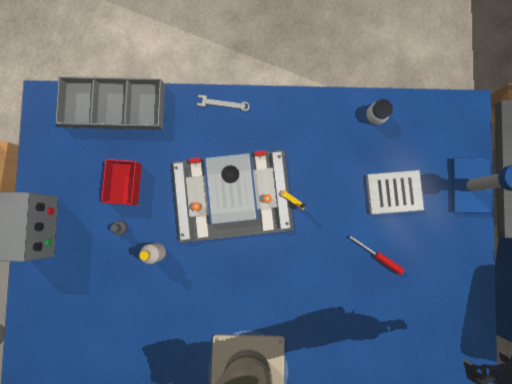

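View pics/scene0.png

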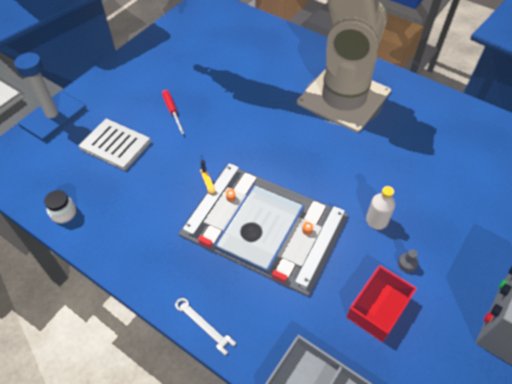

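The top view shows the fixture near (232,197), with the orange rollers at (196,206) and (266,198). The red stops are at (195,160) and (261,153), and the latch runs from (283,194) to its knob at (303,207). The scene view shows the same objects, with the rollers at (308,228) and (231,195). I'll triangulate by colour.

```bash
cat > h.py <<'E'
import cv2,numpy as np
from rig import manip
RNG={'orange':((6,110,120),(15,255,255)),'red':((0,170,80),(4,255,255)),'yellow':((18,150,120),(32,255,255)),'green':((40,80,60),(85,255,255))}
def blobs(im,c,mina=8):
    m=cv2.inRange(cv2.cvtColor(im,cv2.COLOR_BGR2HSV),*map(np.array,RNG[c]))
    n,_,s,ct=cv2.connectedComponentsWithStats(m)
    return [(tuple(ct[i].round(1)),int(s[i,4])) for i in range(1,n) if s[i,4]>=mina]
def ray(m,uv):
    f=192/np.tan(np.radians(m['vfov']/2));T=m['cam_to_world']
    d=T[:3,:3]@np.array([(uv[0]-m['cx'])/f,(uv[1]-m['cy'])/f,1]);return T[:3,3],d/np.linalg.norm(d)
def onz(m,uv,z):
    o,d=ray(m,uv);return o+d*(z-o[2])/d[2]
def tri(rs):
    A=0;b=0
    for o,d in rs:
        P=np.eye(3)-np.outer(d,d);A=A+P;b=b+P@o
    return np.linalg.solve(A,b)
E
python3 - <<'E'
from h import *
np.set_printoptions(precision=4,suppress=True)
for n in("scene","top"):
    im=cv2.imread(f"pics/{n}0.png");m=manip.camera_model(n)
    for c in RNG: 
        for b in blobs(im,c): print(n,c,b,onz(m,b[0],.04))
t=manip.camera_model("top")
for n,p in dict(c1=(174,163),c2=(286,151),c3=(292,233),c4=(180,241),knob=(303,207)).items(): print(n,onz(t,p,.012 if n!='knob' else .086))
s=manip.camera_model("scene")
print(tri([ray(t,(303,207)),ray(s,(203,161))]))
E
```

```text
scene orange ((np.float64(289.2), np.float64(0.8)), 8) [-0.303  -0.4111  0.04  ]
scene orange ((np.float64(411.6), np.float64(30.1)), 147) [-0.4018  0.0491  0.04  ]
scene orange ((np.float64(389.2), np.float64(45.0)), 461) [-0.2787  0.0205  0.04  ]
scene orange ((np.float64(230.4), np.float64(195.2)), 76) [ 0.5609 -0.0482  0.04  ]
scene orange ((np.float64(307.3), np.float64(228.2)), 89) [0.5298 0.1795 0.04  ]
scene yellow ((np.float64(207.4), np.float64(180.5)), 78) [ 0.5576 -0.1313  0.04  ]
scene yellow ((np.float64(387.3), np.float64(191.6)), 76) [0.3022 0.2974 0.04  ]
scene green ((np.float64(502.8), np.float64(283.7)), 45) [0.3915 0.6471 0.04  ]
top orange ((np.float64(8.2), np.float64(165.2)), 594) [0.6457 0.7993 0.04  ]
top orange ((np.float64(267.0), np.float64(198.1)), 51) [ 0.5591 -0.0496  0.04  ]
top orange ((np.float64(196.1), np.float64(206.0)), 59) [0.5278 0.1786 0.04  ]
top red ((np.float64(259.8), np.float64(153.2)), 24) [ 0.7051 -0.0228  0.04  ]
top red ((np.float64(194.6), np.float64(160.4)), 23) [0.6763 0.1891 0.04  ]
top red ((np.float64(125.8), np.float64(169.2))
[... 192 characters left out ...]
.float64(124.1), np.float64(189.0)), 142) [0.577  0.4147 0.04  ]
top red ((np.float64(117.1), np.float64(185.6)), 12) [0.5876 0.4381 0.04  ]
top red ((np.float64(48.8), np.float64(210.1)), 8) [0.5024 0.6557 0.04  ]
top red ((np.float64(388.6), np.float64(262.4)), 101) [ 0.3641 -0.4403  0.04  ]
top yellow ((np.float64(290.9), np.float64(198.1)), 109) [ 0.561  -0.1267  0.04  ]
top yellow ((np.float64(144.0), np.float64(255.1)), 70) [0.3664 0.3396 0.04  ]
top green ((np.float64(48.0), np.float64(242.0)), 47) [0.3999 0.6512 0.04  ]
c1 [0.6707 0.2626 0.012 ]
c2 [ 0.7201 -0.1099  0.012 ]
c3 [ 0.4484 -0.1348  0.012 ]
c4 [0.4127 0.2319 0.012 ]
knob [ 0.531  -0.1605  0.086 ]
[ 0.532  -0.1622  0.0788]
```

```bash
python3 -m creep '{"claw":[0,0,0,0,0,0,0,0,0,0],"travel":[[3.73,-1.13,0],[3.73,-1.13,0],[3.73,-1.13,0],[3.73,-1.13,0],[3.73,-1.13,0],[3.73,-1.13,0],[3.73,-1.13,0],[3.73,-1.13,0],[3.73,-1.13,0],[3.73,-1.13,0]],"turn":[[0,0,0.11],[0,0,0],[0,0,0],[0,0,0],[0,0,0],[0,0,0],[0,0,0],[0,0,0],[0,0,0],[0,0,0]]}'
python3 -m creep '{"claw":[0,0,0,0,0,0,0,0,0,0,0,0],"travel":[[0,-3.77,0],[0,-3.77,0],[0,-3.77,0],[0,-3.77,0],[0,-3.77,0],[0,-3.77,0],[0,-3.77,0],[0,-3.77,0],[0,-3.77,0],[0,-3.77,0],[0,-3.77,0],[0,-3.77,0]],"turn":[[0,0,0],[0,0,0],[0,0,0],[0,0,0],[0,0,0],[0,0,0],[0,0,0],[0,0,0],[0,0,0],[0,0,0],[0,0,0],[0,0,0]]}'
python3 - <<'E'
from h import *
m=manip.camera_model("wrist");im=manip.read_camera("wrist")[:,:,::-1];cv2.imwrite("pics/w1.png",im)
np.save("w1.npy",m,allow_pickle=True);print(m)
E
```

```text
clock: 0.93
tcp_pos: [0.4995, -0.4459, 0.248]
ee_rot: [-180.0, 0.0, 7.0]
contact_force: [-0.3, -0.3, 0.8]
opening: 0.001
grasp_force: 0.0
clock: 1.93
tcp_pos: [0.4424, 0.0037, 0.2482]
ee_rot: [180.0, 0.0, 7.0]
contact_force: [1.1, 0.9, -0.0]
opening: -0.001
grasp_force: 0.0
{'vfov': 58.27147195341746, 'cx': 254.448809718302, 'cy': 190.4918772968802, 'cam_to_world': array([[ 1.20552731e-01, -9.55546603e-01, -2.69068262e-01,
         5.10162648e-01],
       [-9.92706867e-01, -1.16133089e-01, -3.23447458e-02,
         1.23230150e-02],
       [-3.40816509e-04,  2.71005158e-01, -9.62577835e-01,
         3.74026410e-01],
       [ 0.00000000e+00,  0.00000000e+00,  0.00000000e+00,
         1.00000000e+00]])}
```

View pics/w1.png

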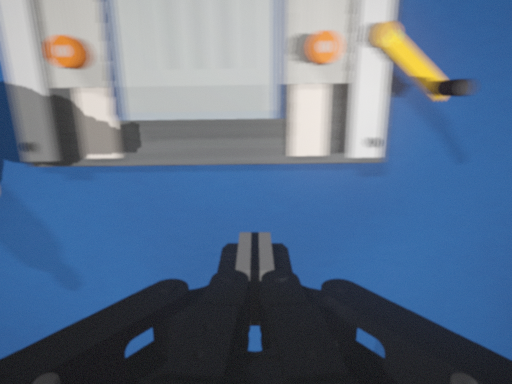

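```bash
python3 -m creep '{"claw":[0,0,0,0,0,0],"travel":[[3.1,-0.9,0],[3.1,-0.9,0],[3.1,-0.9,0],[3.1,-0.9,0],[0,0,0],[0,0,0]],"turn":[[0,0,0],[0,0,0],[0,0,0],[0,0,0],[0,0,0],[0,0,0]]}'
python3 - <<'E'
from h import *
np.set_printoptions(precision=4,suppress=True)
m=manip.camera_model("wrist");im=manip.read_camera("wrist")[:,:,::-1].copy();cv2.imwrite("pics/w2.png",im)
np.save("w2.npy",m,allow_pickle=True)
for c in RNG:
    for b in blobs(im,c): print(c,b,onz(m,b[0],.04))
E
```

```text
clock: 2.48
tcp_pos: [0.5623, 0.0535, 0.2469]
ee_rot: [-179.9, 0.1, 7.1]
contact_force: [0.0, -0.7, -0.3]
opening: 0.001
grasp_force: 0.0
orange ((np.float64(357.1), np.float64(181.9)), 632) [ 0.5579 -0.049   0.04  ]
orange ((np.float64(127.3), np.float64(184.6)), 722) [0.527  0.1782 0.04  ]
red ((np.float64(358.9), np.float64(16.8)), 470) [ 0.705  -0.0203  0.04  ]
red ((np.float64(118.9), np.float64(20.7)), 547) [0.6763 0.1889 0.04  ]
yellow ((np.float64(438.0), np.float64(194.5)), 969) [ 0.5551 -0.1324  0.04  ]
green ((np.float64(354.2), np.float64(30.5)), 25) [ 0.6937 -0.0184  0.04  ]
green ((np.float64(125.0), np.float64(33.1)), 30) [0.6668 0.1833 0.04  ]
```

View pics/w2.png

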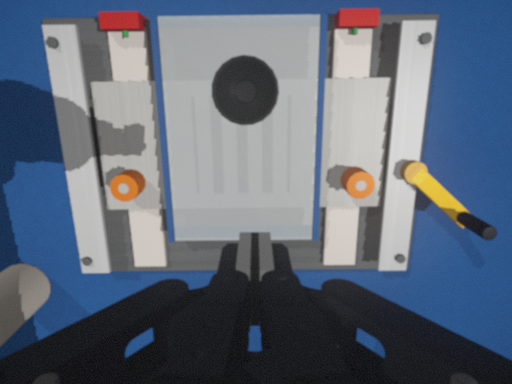

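The sharp wrist view shows the rail screws at (53,42), (425,38), (87,261) and (401,258), and the roller tops at (123,187) and (360,185). The latch pivot is at (416,171), the knob top at (489,233), and the green pins at (125,33) and (354,30).

```bash
cat >> h.py <<'E'
def fix():
    m=np.load("w2.npy",allow_pickle=True).item()
    P=[onz(m,p,.034)[:2] for p in((53,42),(425,38),(87,261),(401,258))]
    v=(P[0]-P[1])+(P[2]-P[3]);a=np.arctan2(-v[0],v[1])
    return m,P,a
def tofix(p,c,a):
    d=np.array(p[:2])-c;return np.array([np.cos(a)*d[0]+np.sin(a)*d[1],-np.sin(a)*d[0]+np.cos(a)*d[1]])
E
python3 - <<'E'
from h import *
np.set_printoptions(precision=4,suppress=True)
m,P,a=fix();c=np.mean(P,0);print(P,np.degrees(a),c)
for i,j in((0,1),(2,3)):v=P[i]-P[j];print('y',np.degrees(np.arctan2(-v[0],v[1])),np.hypot(*v))
for i,j in((2,0),(3,1)):v=P[j]-P[i];print('x',np.degrees(np.arctan2(v[1],v[0])),np.hypot(*v))
for n,p,z in(("rl",(123,187),.05),("rr",(360,185),.05),("piv",(416,171),.044),("knob",(489,233),.086),("gl",(125,33),.03),("gr",(354,30),.03)):
    w=onz(m,p,z);print(n,w,tofix(w,c,a))
t=manip.camera_model("top")
print('tri knob',tri([ray(t,(303,207)),ray(m,(489,233))]))
print('tri rollers',tri([ray(t,(267,198.1)),ray(m,(357.1,181.9))]),tri([ray(t,(196.1,206)),ray(m,(127.3,184.6))]))
E
```

```text
[array([0.652 , 0.2506]), array([ 0.6965, -0.0848]), array([0.4335, 0.222 ]), array([ 0.479 , -0.1153])] 7.6274689981291734 [0.5652 0.0681]
y 7.562291166517037 0.3383275215998779
y 7.692262555794638 0.3403340543596429
x 7.467236937162197 0.2203691030407893
x 7.9901978812590775 0.21960290124813495
rl [0.5272 0.1789 0.05  ] [-0.023   0.1148]
rr [ 0.5574 -0.0491  0.05  ] [-0.0233 -0.1152]
piv [ 0.5766 -0.1024  0.044 ] [-0.0114 -0.1705]
knob [ 0.5361 -0.1603  0.086 ] [-0.0592 -0.2225]
gl [0.668 0.187 0.03 ] [0.1176 0.1042]
gr [ 0.696  -0.0206  0.03  ] [ 0.1178 -0.1052]
tri knob [ 0.533  -0.1621  0.0821]
tri rollers [ 0.5586 -0.0492  0.0409] [0.5276 0.178  0.0414]
```

```bash
python3 -m creep '{"claw":[0,0,0,0,0,0,0,0,0,0,0],"travel":[[-1.71,3.36,0],[-1.71,3.36,0],[-1.7,3.37,0],[0,0,3],[0,0,3.5],[0,0,3.5],[0,0,3.5],[0,0,3],[0,0,2],[0,0,1.3],[0,0,0]],"turn":[[0,0,-0.009],[0,0,0],[0,0,0],[0,0,0],[0,0,0],[0,0,0],[0,0,0],[0,0,0],[0,0,0],[0,0,0],[0,0,0]]}'
python3 - <<'E'
from h import *
o=manip.get_obs();m,P,a=fix();print(tofix(o['tcp_pos'],np.mean(P,0),a),o['contact_force'])
E
```

```text
clock: 3.45
tcp_pos: [0.5219, -0.0544, 0.0484]
ee_rot: [-180.0, 0.2, 7.5]
contact_force: [-1.3, 0.1, 0.1]
opening: -0.001
grasp_force: 0.0
[-0.0592432  -0.11562941] [-1.27056543  0.08743594  0.14319944]
```

```bash
cat > s.py <<'E'
from h import *
o=manip.get_obs();m,P,a=fix();f=o['contact_force'];print('fix',(1e3*tofix(o['tcp_pos'],np.mean(P,0),a)).round(1),'z',o['tcp_pos'][2].round(4),'Ffix',tofix(f,0,a).round(1),'t',o['clock'])
E
python3 -m creep '{"claw":[0,0,0,0,0,0],"travel":[[0.2,0,0],[0.2,0,0],[0.2,0,0],[0.2,0,0],[0.1,0,0],[0.1,0,0]],"turn":[[0,0,0],[0,0,0],[0,0,0],[0,0,0],[0,0,0],[0,0,0]]}' >/dev/null; python3 s.py
python3 -m creep '{"claw":[0,0,0,0],"travel":[[0.1,0,0],[0.1,0,0],[0.1,0,0],[0.1,0,0]],"turn":[[0,0,0],[0,0,0],[0,0,0],[0,0,0]]}' >/dev/null; python3 s.py
```

```text
fix [ -47.2 -115.5] z 0.0507 Ffix [-2.9 -0.9] t 3.95
fix [ -43.2 -115.4] z 0.0503 Ffix [-3.   0.1] t 4.2833
```

```bash
python3 -m creep '{"claw":[0,0,0],"travel":[[0.06,0,0.1],[0.06,0,0.05],[0.06,0,0]],"turn":[[0,0,0],[0,0,0],[0,0,0]]}' >/dev/null; python3 s.py

```

```text
fix [ -41.3 -115.3] z 0.0486 Ffix [-3.5 -1. ] t 4.5333
```

```bash
python3 -m creep '{"claw":[0,0,0],"travel":[[0.06,0,0],[0.06,0,0],[0.06,0,0]],"turn":[[0,0,0],[0,0,0],[0,0,0]]}' >/dev/null; python3 s.py

```

```text
fix [ -39.4 -115.3] z 0.0487 Ffix [-2.   0.4] t 4.7833
```

```bash
python3 -m creep '{"claw":[0,0,0,0,0,0,0,0,0,0,0,0],"travel":[[-1.6,0,-0.5],[0,-1,-3.5],[0,-3.5,0],[0,-3.5,0],[0,-4,0],[0,-4,0],[0,-4,0],[0,-3,0],[0,0,2],[0,0,2],[0,0,0],[0,0,0]],"turn":[[0,0,0],[0,0,0],[0,0,0],[0,0,0],[0,0,0],[0,0,0],[0,0,0],[0,0,0],[0,0,0],[0,0,0],[0,0,0],[0,0,0]]}' >/dev/null; python3 s.py
python3 -m creep '{"claw":[0,0,0,0,0,0,0,0],"travel":[[0.2,0,0],[0.2,0,0],[0.2,0,0],[0.2,0,0],[0.15,0,0],[0.15,0,0],[0.15,0,0],[0.15,0,0]],"turn":[[0,0,0],[0,0,0],[0,0,0],[0,0,0],[0,0,0],[0,0,0],[0,0,0],[0,0,0]]}' >/dev/null; python3 s.py

```

```text
fix [-55.3 114.7] z 0.0485 Ffix [1.  0.1] t 5.7833
fix [-40.9 114.7] z 0.0488 Ffix [-4.1  0.2] t 6.45
```

Pushing works smoothly, so I'll carry on at the left until it leads by about 8 mm.

```bash
python3 -m creep '{"claw":[0,0,0,0,0,0,0],"travel":[[0.12,0,0],[0.12,0,0],[0.12,0,0],[0.12,0,0],[0.12,0,0],[0.1,0,0],[0.1,0,0]],"turn":[[0,0,0],[0,0,0],[0,0,0],[0,0,0],[0,0,0],[0,0,0],[0,0,0]]}' >/dev/null; python3 s.py

```

```text
fix [-32.8 114.6] z 0.0488 Ffix [-3.7 -0.3] t 7.0333
```

```bash
python3 -m creep '{"claw":[0,0,0,0,0,0,0,0,0,0,0,0],"travel":[[-1.7,0,-0.5],[0,1,-3.5],[0,3.5,0],[0,3.5,0],[0,4,0],[0,4,0],[0,4,0],[0,3,0],[0,0,2],[0,0,2],[0,0,0],[0,0,0]],"turn":[[0,0,0],[0,0,0],[0,0,0],[0,0,0],[0,0,0],[0,0,0],[0,0,0],[0,0,0],[0,0,0],[0,0,0],[0,0,0],[0,0,0]]}' >/dev/null; python3 s.py
python3 -m creep '{"claw":[0,0,0,0,0,0,0,0,0,0],"travel":[[0.2,0,0],[0.2,0,0],[0.2,0,0],[0.2,0,0],[0.15,0,0],[0.15,0,0],[0.15,0,0],[0.15,0,0],[0.15,0,0],[0.15,0,0]],"turn":[[0,0,0],[0,0,0],[0,0,0],[0,0,0],[0,0,0],[0,0,0],[0,0,0],[0,0,0],[0,0,0],[0,0,0]]}' >/dev/null; python3 s.py

```

```text
fix [ -50.7 -115.2] z 0.0484 Ffix [1.4 0.8] t 8.0333
fix [ -33.5 -115.4] z 0.0487 Ffix [-4.1 -0.8] t 8.8667
```

```bash
python3 -m creep '{"claw":[0,0,0,0,0,0,0],"travel":[[0.12,0,0],[0.12,0,0],[0.12,0,0],[0.12,0,0],[0.12,0,0],[0.1,0,0],[0.1,0,0]],"turn":[[0,0,0],[0,0,0],[0,0,0],[0,0,0],[0,0,0],[0,0,0],[0,0,0]]}' >/dev/null; python3 s.py

```

```text
fix [ -25.4 -115.4] z 0.0488 Ffix [-2.7  0. ] t 9.45
```

```bash
python3 -m creep '{"claw":[0,0,0,0,0,0,0,0,0,0,0,0],"travel":[[-1.7,0,-0.5],[0,-1,-3.5],[0,-3.5,0],[0,-3.5,0],[0,-4,0],[0,-4,0],[0,-4,0],[0,-3,0],[0,0,2],[0,0,2],[0,0,0],[0,0,0]],"turn":[[0,0,0],[0,0,0],[0,0,0],[0,0,0],[0,0,0],[0,0,0],[0,0,0],[0,0,0],[0,0,0],[0,0,0],[0,0,0],[0,0,0]]}' >/dev/null; python3 s.py
python3 -m creep '{"claw":[0,0,0,0,0,0,0,0,0,0],"travel":[[0.2,0,0],[0.2,0,0],[0.2,0,0],[0.2,0,0],[0.15,0,0],[0.15,0,0],[0.15,0,0],[0.15,0,0],[0.15,0,0],[0.15,0,0]],"turn":[[0,0,0],[0,0,0],[0,0,0],[0,0,0],[0,0,0],[0,0,0],[0,0,0],[0,0,0],[0,0,0],[0,0,0]]}' >/dev/null; python3 s.py
python3 -m creep '{"claw":[0,0,0,0,0,0],"travel":[[0.12,0,0],[0.12,0,0],[0.12,0,0],[0.12,0,0],[0.1,0,0],[0.1,0,0]],"turn":[[0,0,0],[0,0,0],[0,0,0],[0,0,0],[0,0,0],[0,0,0]]}' >/dev/null; python3 s.py

```

```text
fix [-42.2 114.7] z 0.0484 Ffix [-0.  -0.6] t 10.45
fix [-24.9 114.7] z 0.0488 Ffix [-3.4 -0.2] t 11.2833
fix [-18.1 114.6] z 0.0488 Ffix [-3.9  0.5] t 11.7833
```

```bash
python3 -m creep '{"claw":[0,0,0,0,0,0,0,0,0,0,0,0],"travel":[[-1.7,0,-0.5],[0,1,-3.5],[0,3.5,0],[0,3.5,0],[0,4,0],[0,4,0],[0,4,0],[0,3,0],[0,0,2],[0,0,2],[0,0,0],[0,0,0]],"turn":[[0,0,0],[0,0,0],[0,0,0],[0,0,0],[0,0,0],[0,0,0],[0,0,0],[0,0,0],[0,0,0],[0,0,0],[0,0,0],[0,0,0]]}' >/dev/null; python3 s.py
python3 -m creep '{"claw":[0,0,0,0,0,0,0,0,0,0],"travel":[[0.2,0,0],[0.2,0,0],[0.2,0,0],[0.2,0,0],[0.15,0,0],[0.15,0,0],[0.15,0,0],[0.15,0,0],[0.15,0,0],[0.15,0,0]],"turn":[[0,0,0],[0,0,0],[0,0,0],[0,0,0],[0,0,0],[0,0,0],[0,0,0],[0,0,0],[0,0,0],[0,0,0]]}' >/dev/null; python3 s.py
python3 -m creep '{"claw":[0,0,0,0,0],"travel":[[0.1,0,0],[0.1,0,0],[0.1,0,0],[0.1,0,0],[0.06,0,0]],"turn":[[0,0,0],[0,0,0],[0,0,0],[0,0,0],[0,0,0]]}' >/dev/null; python3 s.py

```

```text
fix [ -35.9 -115.2] z 0.0484 Ffix [-0. -0.] t 12.7833
fix [ -18.7 -115.5] z 0.0488 Ffix [-3.  -0.4] t 13.6167
fix [ -13.9 -115.4] z 0.0488 Ffix [-3.4 -0.3] t 14.0333
```

Next comes a gentle feel for the stop, in half-millimetre rows.

```bash
for i in 1; do python3 -m creep '{"claw":[0,0,0,0],"travel":[[0.05,0,0],[0.05,0,0],[0.05,0,0],[0.0,0,0]],"turn":[[0,0,0],[0,0,0],[0,0,0],[0,0,0]]}' >/dev/null; python3 s.py; done
```

```text
fix [ -12.5 -115.4] z 0.0488 Ffix [-2.1 -0.7] t 14.3667
```

```bash
python3 -m creep '{"claw":[0,0,0],"travel":[[0.05,0,0],[0.05,0,0],[0,0,0]],"turn":[[0,0,0],[0,0,0],[0,0,0]]}' >/dev/null; python3 s.py
```

```text
fix [ -11.5 -115.4] z 0.0488 Ffix [-1.6 -0.7] t 14.6167
```

```bash
python3 -m creep '{"claw":[0,0,0,0,0,0,0,0,0,0,0,0],"travel":[[-1.7,0,-0.5],[0,-1,-3.5],[0,-3.5,0],[0,-3.5,0],[0,-4,0],[0,-4,0],[0,-4,0],[0,-3,0],[0,0,2],[0,0,2],[0,0,0],[0,0,0]],"turn":[[0,0,0],[0,0,0],[0,0,0],[0,0,0],[0,0,0],[0,0,0],[0,0,0],[0,0,0],[0,0,0],[0,0,0],[0,0,0],[0,0,0]]}' >/dev/null; python3 s.py
python3 -m creep '{"claw":[0,0,0,0,0,0,0,0,0,0],"travel":[[0.2,0,0],[0.2,0,0],[0.2,0,0],[0.2,0,0],[0.15,0,0],[0.15,0,0],[0.15,0,0],[0.1,0,0],[0.1,0,0],[0,0,0]],"turn":[[0,0,0],[0,0,0],[0,0,0],[0,0,0],[0,0,0],[0,0,0],[0,0,0],[0,0,0],[0,0,0],[0,0,0]]}' >/dev/null; python3 s.py

```

```text
fix [-28.4 114.6] z 0.0484 Ffix [-0.5  1.1] t 15.6167
fix [-13.5 114.6] z 0.0488 Ffix [-2.8  0.1] t 16.45
```

```bash
python3 -m creep '{"claw":[0,0,0],"travel":[[0.05,0,0],[0.05,0,0],[0,0,0]],"turn":[[0,0,0],[0,0,0],[0,0,0]]}' >/dev/null; python3 s.py
```

```text
fix [-12.5 114.5] z 0.0487 Ffix [-2.7  0.2] t 16.7
```

```bash
python3 -m creep '{"claw":[0,0,0],"travel":[[0.05,0,0],[0.05,0,0],[0,0,0]],"turn":[[0,0,0],[0,0,0],[0,0,0]]}' >/dev/null; python3 s.py
```

```text
fix [-11.4 114.5] z 0.0488 Ffix [-2.6 -0.3] t 16.95
```

```bash
python3 -m creep '{"claw":[0,0,0,0],"travel":[[0.05,0,0],[0.05,0,0],[0.05,0,0],[0,0,0]],"turn":[[0,0,0],[0,0,0],[0,0,0],[0,0,0]]}' >/dev/null; python3 s.py
```

```text
fix [ -9.9 114.5] z 0.0488 Ffix [-2.5  0.2] t 17.2833
```

```bash
python3 -m creep '{"claw":[0,0,0,0],"travel":[[0.05,0,0],[0.05,0,0],[0.05,0,0],[0,0,0]],"turn":[[0,0,0],[0,0,0],[0,0,0],[0,0,0]]}' >/dev/null; python3 s.py
```

```text
fix [ -8.4 114.5] z 0.0488 Ffix [-3.2  0. ] t 17.6167
```

```bash
python3 -m creep '{"claw":[0,0,0,0],"travel":[[0.05,0,0],[0.05,0,0],[0.05,0,0],[0,0,0]],"turn":[[0,0,0],[0,0,0],[0,0,0],[0,0,0]]}' >/dev/null; python3 s.py
```

```text
fix [ -7.1 114.6] z 0.0488 Ffix [-4.5  0.4] t 17.95
```

```bash
python3 -m creep '{"claw":[0,0,0,0],"travel":[[0.05,0,0],[0.05,0,0],[0.05,0,0],[0,0,0]],"turn":[[0,0,0],[0,0,0],[0,0,0],[0,0,0]]}' >/dev/null; python3 s.py
```

```text
fix [ -5.4 114.5] z 0.0488 Ffix [-4.2  0.4] t 18.2833
```

```bash
python3 -m creep '{"claw":[0,0,0,0,0,0,0,0,0,0,0,0],"travel":[[-1.7,0,-0.5],[0,1,-3.5],[0,3.5,0],[0,3.5,0],[0,4,0],[0,4,0],[0,4,0],[0,3,0],[0,0,2],[0,0,2],[0,0,0],[0,0,0]],"turn":[[0,0,0],[0,0,0],[0,0,0],[0,0,0],[0,0,0],[0,0,0],[0,0,0],[0,0,0],[0,0,0],[0,0,0],[0,0,0],[0,0,0]]}' >/dev/null; python3 s.py
python3 -m creep '{"claw":[0,0,0,0,0,0,0,0,0,0],"travel":[[0.2,0,0],[0.2,0,0],[0.2,0,0],[0.2,0,0],[0.15,0,0],[0.15,0,0],[0.15,0,0],[0.1,0,0],[0.1,0,0],[0,0,0]],"turn":[[0,0,0],[0,0,0],[0,0,0],[0,0,0],[0,0,0],[0,0,0],[0,0,0],[0,0,0],[0,0,0],[0,0,0]]}' >/dev/null; python3 s.py

```

```text
fix [ -23.2 -115.3] z 0.0485 Ffix [-0.  -0.2] t 19.2833
fix [  -8.6 -115.4] z 0.0487 Ffix [-2.4 -0.2] t 20.1167
```

```bash
python3 -m creep '{"claw":[0,0,0,0],"travel":[[0.05,0,0],[0.05,0,0],[0.05,0,0],[0,0,0]],"turn":[[0,0,0],[0,0,0],[0,0,0],[0,0,0]]}' >/dev/null; python3 s.py
```

```text
fix [  -7.2 -115.4] z 0.0487 Ffix [-3.8 -0.5] t 20.45
```

```bash
python3 -m creep '{"claw":[0,0,0,0],"travel":[[0.05,0,0],[0.05,0,0],[0.05,0,0],[0,0,0]],"turn":[[0,0,0],[0,0,0],[0,0,0],[0,0,0]]}' >/dev/null; python3 s.py
```

```text
fix [  -5.4 -115.4] z 0.0487 Ffix [-2.3 -0.6] t 20.7833
```

Both ends are now at −5.4. I'll keep feeling at the right.

```bash
python3 -m creep '{"claw":[0,0,0],"travel":[[0.05,0,0],[0.05,0,0],[0,0,0]],"turn":[[0,0,0],[0,0,0],[0,0,0]]}' >/dev/null; python3 s.py
```

```text
fix [  -4.4 -115.4] z 0.0488 Ffix [-2.9  0.2] t 21.0333
```

```bash
python3 -m creep '{"claw":[0,0,0],"travel":[[0.05,0,0],[0.05,0,0],[0,0,0]],"turn":[[0,0,0],[0,0,0],[0,0,0]]}' >/dev/null; python3 s.py
```

```text
fix [  -3.4 -115.4] z 0.0488 Ffix [-3.   0.3] t 21.2833
```

```bash
python3 -m creep '{"claw":[0,0,0],"travel":[[0.05,0,0],[0.05,0,0],[0,0,0]],"turn":[[0,0,0],[0,0,0],[0,0,0]]}' >/dev/null; python3 s.py
```

```text
fix [  -3.2 -115.5] z 0.0487 Ffix [-6.1  0.5] t 21.5333
```

```bash
python3 -m creep '{"claw":[0,0,0],"travel":[[0.04,0,0],[0.04,0,0],[0,0,0]],"turn":[[0,0,0],[0,0,0],[0,0,0]]}' >/dev/null; python3 s.py
```

```text
fix [  -3.1 -115.5] z 0.0487 Ffix [-10.6   0.2] t 21.7833
```

Right end is home: the force climbs and it has stopped moving at −3.1. Now the left end.

```bash
python3 -m creep '{"claw":[0,0,0,0,0,0,0,0,0,0,0,0],"travel":[[-1.7,0,-0.5],[0,-1,-3.5],[0,-3.5,0],[0,-3.5,0],[0,-4,0],[0,-4,0],[0,-4,0],[0,-3,0],[0,0,2],[0,0,2],[0,0,0],[0,0,0]],"turn":[[0,0,0],[0,0,0],[0,0,0],[0,0,0],[0,0,0],[0,0,0],[0,0,0],[0,0,0],[0,0,0],[0,0,0],[0,0,0],[0,0,0]]}' >/dev/null; python3 s.py
python3 -m creep '{"claw":[0,0,0,0,0,0,0,0,0,0],"travel":[[0.2,0,0],[0.2,0,0],[0.2,0,0],[0.2,0,0],[0.15,0,0],[0.1,0,0],[0.1,0,0],[0.05,0,0],[0.05,0,0],[0,0,0]],"turn":[[0,0,0],[0,0,0],[0,0,0],[0,0,0],[0,0,0],[0,0,0],[0,0,0],[0,0,0],[0,0,0],[0,0,0]]}' >/dev/null; python3 s.py

```

```text
fix [-18.4 114.6] z 0.0485 Ffix [0.3 0.8] t 22.7833
fix [ -5.8 114.6] z 0.0487 Ffix [-1.   0.4] t 23.6167
```

```bash
python3 -m creep '{"claw":[0,0,0,0],"travel":[[0.05,0,0],[0.05,0,0],[0.05,0,0],[0,0,0]],"turn":[[0,0,0],[0,0,0],[0,0,0],[0,0,0]]}' >/dev/null; python3 s.py
```

```text
fix [ -4.6 114.7] z 0.0487 Ffix [-4.1 -0.6] t 23.95
```

```bash
python3 -m creep '{"claw":[0,0,0],"travel":[[0.05,0,0],[0.05,0,0],[0,0,0]],"turn":[[0,0,0],[0,0,0],[0,0,0]]}' >/dev/null; python3 s.py
```

```text
fix [ -3.4 114.5] z 0.0487 Ffix [-4.1 -0. ] t 24.2
```

```bash
python3 -m creep '{"claw":[0,0,0],"travel":[[0.04,0,0],[0.04,0,0],[0,0,0]],"turn":[[0,0,0],[0,0,0],[0,0,0]]}' >/dev/null; python3 s.py
```

```text
fix [ -3.2 114.6] z 0.0487 Ffix [-8.8 -0.4] t 24.45
```

```bash
python3 -m creep '{"claw":[0,0,0,0,0,0,0,0,0,0,0,0],"travel":[[0.04,0,0],[0,0,0],[-1.2,0,-0.3],[0,0,-3.5],[0,0.5,-3.5],[0.2,2.9,-2.7],[0.2,2.9,-2.7],[0.2,2.9,-2.5],[0.2,2.9,-2.3],[0.2,0.8,-2.3],[0,0,0],[0,0,0]],"turn":[[0,0,0],[0,0,0],[0,0,0],[0,0,0],[0,0,0],[0,0,0],[0,0,0],[0,0,0],[0,0,0],[0,0,0],[0,0,0],[0,0,0]]}' ; 
python3 - <<'E'
from h import *
np.set_printoptions(precision=4,suppress=True)
m=manip.camera_model("wrist");im=manip.read_camera("wrist")[:,:,::-1].copy();cv2.imwrite("pics/w3.png",im)
np.save("w3.npy",m,allow_pickle=True);_,P,a=fix();c=np.mean(P,0)
for k in ('orange','green'):
    for b in blobs(im,k,3): print(k,b,tofix(onz(m,b[0],.04),c,a))
s=np.hstack([im[0:120,90:170],im[0:120,320:400]]);cv2.imwrite("pics/w3all.png",cv2.resize(im,(800,600)))
E
```

```text
clock: 25.45
tcp_pos: [0.5642, 0.0525, 0.2482]
ee_rot: [180.0, -0.2, 7.4]
contact_force: [-0.0, 1.4, -0.1]
opening: 0.001
grasp_force: 0.0
orange ((np.float64(117.1), np.float64(142.7)), 565) [0.0209 0.1183]
orange ((np.float64(357.1), np.float64(141.3)), 630) [ 0.021  -0.1144]
```

View pics/w3all.png

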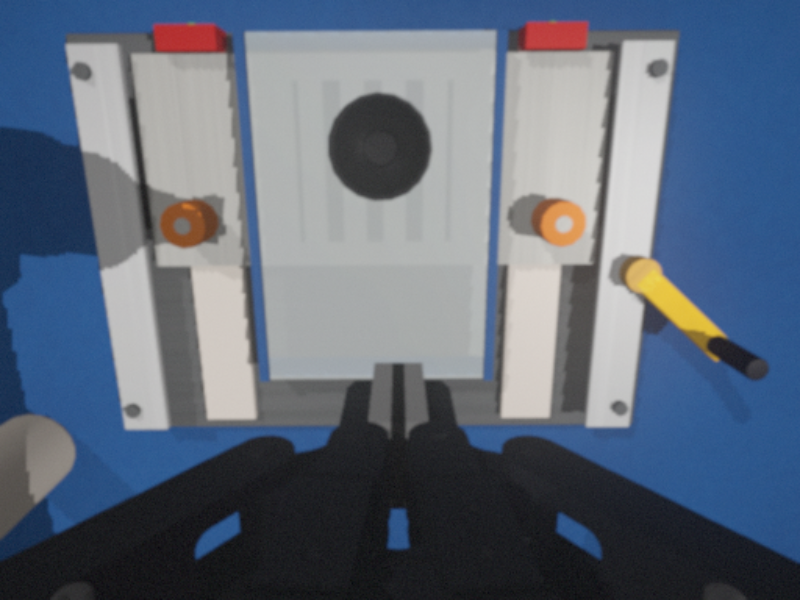

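The picture shows both green pins hidden in their stops, the panel edge against both stops, and the rollers level at fixture x ≈ 21 mm. The latch knob is at (757,369) in the enlarged picture, so it hasn't moved. Next I'll bring the closed fingers down to the right of the knob.

```bash
python3 -m creep '{"claw":[0,0,0,0,0,0,0,0],"travel":[[-0.81,3.4,0],[-0.81,3.4,0],[-0.81,3.4,0],[-0.81,3.4,0],[-0.81,3.4,0],[-0.81,3.4,0],[-0.81,3.4,0],[0,0,0]],"turn":[[0,0,0],[0,0,0],[0,0,0],[0,0,0],[0,0,0],[0,0,0],[0,0,0],[0,0,0]]}' >/dev/null; python3 s.py
python3 -m creep '{"claw":[0,0,0,0,0,0,0],"travel":[[0,0,3.5],[0,0,3.5],[0,0,3.5],[0,0,3.5],[0,0,2.5],[0,0,1.2],[0,0,0]],"turn":[[0,0,0],[0,0,0],[0,0,0],[0,0,0],[0,0,0],[0,0,0],[0,0,0]]}' >/dev/null; python3 s.py
```

```text
fix [ -64.6 -259.5] z 0.2451 Ffix [-0.1 -0.8] t 26.1667
fix [ -63.1 -250.5] z 0.0665 Ffix [-0.1 -0.4] t 26.75
```

```bash
python3 -m creep '{"claw":[0,0,0,0,0],"travel":[[-0.5,-1.5,0],[-0.5,-1,0],[-0.4,-1,0],[-0.3,-1,0],[0,0,0]],"turn":[[0,0,0],[0,0,0],[0,0,0],[0,0,0],[0,0,0]]}' >/dev/null; python3 s.py
python3 -m creep '{"claw":[0,0,0,0,0,0,0],"travel":[[-0.3,-1.3,0],[0,-1.2,0],[0.3,-1.2,0],[0.4,-1,0],[0.5,-0.8,0],[0.4,-0.5,0],[0,0,0]],"turn":[[0,0,0],[0,0,0],[0,0,0],[0,0,0],[0,0,0],[0,0,0],[0,0,0]]}' >/dev/null; python3 s.py
python3 - <<'E'
from h import *
im=manip.read_camera("top")[:,:,::-1];cv2.imwrite("pics/t4.png",cv2.resize(im[130:260,150:350],(800,520),interpolation=cv2.INTER_CUBIC))
E
```

```text
fix [ -77.8 -205.2] z 0.0712 Ffix [0.  0.5] t 27.1667
fix [ -64.1 -145.5] z 0.07 Ffix [0.2 0.7] t 27.75
```

View pics/t4.png

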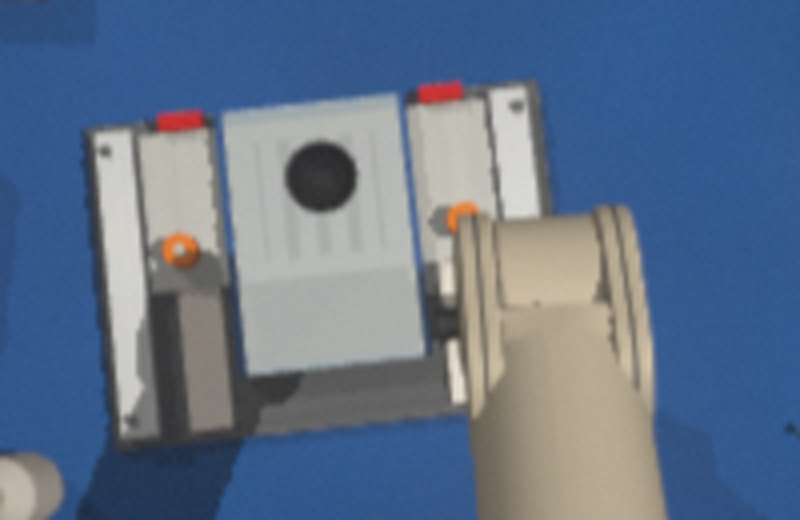

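The top view has the latch hidden behind the arm, with the panel still home. I'll use the wrist camera instead.

```bash
python3 - <<'E'
from h import *
np.save("w4.npy",manip.camera_model("wrist"),allow_pickle=True)
im=manip.read_camera("wrist")[:,:,::-1];cv2.imwrite("pics/w4.png",im)
E
```

```text
(no output)
```

View pics/w4.png

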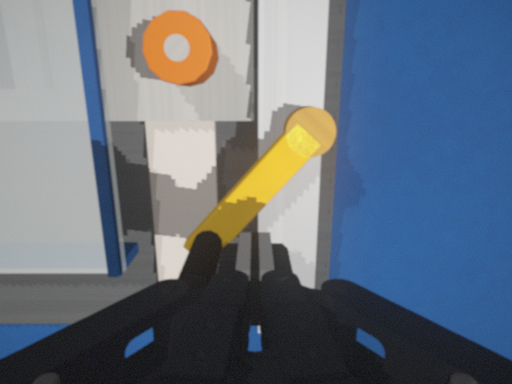

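The wrist view shows the latch arm running from its pin at (312,132) to the knob at (205,240), which puts θ at about 2.35. The knob is just left of the fingers. Now I'll go round behind it and push +x.

```bash
python3 -m creep '{"claw":[0,0,0,0,0],"travel":[[0,0.6,0],[-3.3,0,0],[0,-1.5,0],[0,-1.7,0],[0,0,0]],"turn":[[0,0,0],[0,0,0],[0,0,0],[0,0,0],[0,0,0]]}' >/dev/null; python3 s.py
python3 -m creep '{"claw":[0,0,0,0,0,0,0,0,0],"travel":[[1.2,0,0],[0.7,-0.3,0],[1,-0.5,0],[1,-0.5,0],[1,-0.3,0],[0.6,-0.1,0],[0.4,0,0],[0.2,0,0],[0,0,0]],"turn":[[0,0,0],[0,0,0],[0,0,0],[0,0,0],[0,0,0],[0,0,0],[0,0,0],[0,0,0],[0,0,0]]}' >/dev/null; python3 s.py
```

```text
fix [ -98.5 -119.4] z 0.0699 Ffix [0.6 1.2] t 28.2667
fix [ -36.8 -105. ] z 0.0699 Ffix [-1.   0.4] t 29.0167
```

```bash
python3 -m creep '{"claw":[0,0,0,0],"travel":[[0.15,0,0],[0.15,0,0],[0.1,0,0],[0,0,0]],"turn":[[0,0,0],[0,0,0],[0,0,0],[0,0,0]]}' >/dev/null; python3 s.py
```

```text
fix [ -33.2 -104.5] z 0.0699 Ffix [-0.2 -0.4] t 29.35
```

```bash
python3 -m creep '{"claw":[0,0,0,0],"travel":[[0.1,0,0],[0.1,0,0],[0.05,0,0],[0,0,0]],"turn":[[0,0,0],[0,0,0],[0,0,0],[0,0,0]]}' >/dev/null; python3 s.py
```

```text
fix [ -30.6 -104.4] z 0.0698 Ffix [0.3 0.5] t 29.6833
```

```bash
python3 -m creep '{"claw":[0,0,0,0],"travel":[[0.1,0,0],[0.1,0,0],[0.05,0,0],[0,0,0]],"turn":[[0,0,0],[0,0,0],[0,0,0],[0,0,0]]}' >/dev/null; python3 s.py
python3 - <<'E'
from h import *
im=manip.read_camera("wrist")[:,:,::-1];cv2.imwrite("pics/w5.png",im)
E
```

```text
fix [ -29.9 -104.3] z 0.0696 Ffix [-10.7   1.7] t 30.0167
```

View pics/w5.png

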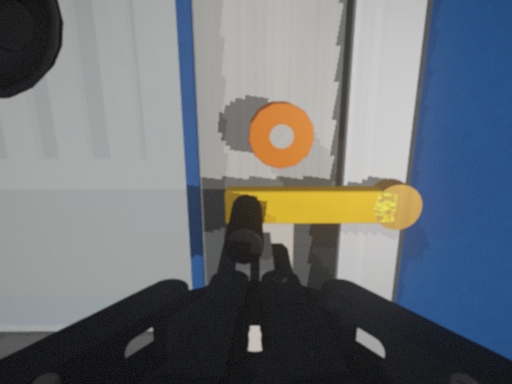

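The view shows the latch arm lying straight across behind the right roller, from (402,206) to (240,206), and the force rising at its stop. I'll back off, lift clear and check once more.

```bash
python3 -m creep '{"claw":[0,0,0,0,0,0,0,0,0,0,0],"travel":[[-0.5,0,0],[-2,0,0],[0,0,-3],[0,0,-3.5],[0,0,-3.5],[0,-2.5,-3.5],[0,-3.2,-2],[0,-3.2,-2],[0,0,0],[0,0,0],[0,0,0]],"turn":[[0,0,0],[0,0,0],[0,0,0],[0,0,0],[0,0,0],[0,0,0],[0,0,0],[0,0,0],[0,0,0],[0,0,0],[0,0,0]]}'
python3 - <<'E'
from h import *
im=manip.read_camera("wrist")[:,:,::-1];cv2.imwrite("pics/w6.png",im)
E
```

```text
clock: 30.98
tcp_pos: [0.5149, 0.0445, 0.2434]
ee_rot: [180.0, -0.0, 7.5]
contact_force: [-0.2, -0.7, -0.8]
opening: 0.006
grasp_force: 0.0
```

View pics/w6.png

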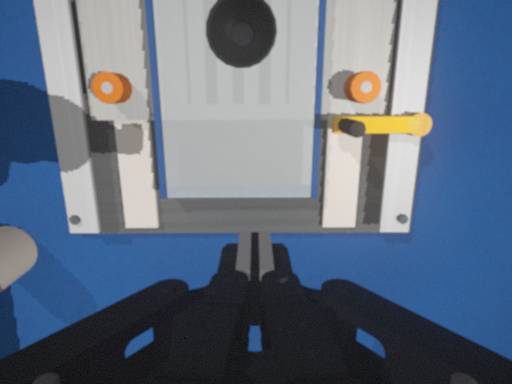

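The final view shows the rollers level at (108,88) and (366,87), the latch closed from (420,124) to (335,124), and the robot clear of everything.

```bash
python3 -c "
from rig import manip
print(manip.sign_off())"
```

```text
the job is handed in; nothing more can be done
None
```

The panel is home and square with both green pins pushed in, the yellow latch is closed behind the right roller, and I handed the job in at about 31 s; the hand-in returned no verdict.

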